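# Fit the grating insert into the grater box and lock it

### The job

Get the grater box ready for grating: take the green-framed grating insert and seat it flat and square in the pocket on top of the box, tongue towards the white lock, fully home on its ledge. Then slide the lock over the tongue as far as it goes. Leave the orange-framed slicing insert, the bowl and the tumbler where they are.

Things in the scene. Friction and masses are not known exactly. Their poses are not given: they have to be found in the camera images.
- grater_box: Grater box, slate-blue on a pale grey container, fixed to the worktop: 205 mm long (x; plus a loop handle at +x), 100 wide, rim 70 high. Origin on the worktop under the centre of the pocket; x runs from the lock end (-125 mm) to the handle end (+80 mm). The rim's long sides are cut away for x = -28 to 28 mm, open outwards and down to height 52 mm, so that fingers holding an insert by its long sides pass.
- pocket (a point): Where a seated insert's origin comes to lie, with its axes along the box's: centre of the pocket at ledge height (58 mm above worktop). Pocket 12 mm deep, open at the top: 115 x 63 mm (box x, y) plus a tongue slot at its -x end, 39 mm wide, 14 long: 1.5 mm play on every side. Its walls slope back 3 mm over their upper 6 mm as a lead-in.
- lock (a joint): Slide of the white lock on the rim at the box's -x end: 0 = open, 0.018 = fully home over the tongue (m, along box +x). Starts within 4 mm of open; about 1.5 N friction, stays where left. Its flat nose passes 2 mm above the rim: over a seated tongue, but against one that stands higher. Once home, it bars the pocket.
- lock_knob (a point): Centre of the top of the lock's upright knob, 96 mm above the worktop; moves with the lock, axes as the box's. The knob is 16 mm (x) by 12 mm (y) and stands 19 mm above the lock's plate; guide rails beside it reach 79 mm above the worktop.
- grater_insert: Grating insert: green plastic frame, steel plate with raised teeth; lies flat on the worktop, teeth up. 112 x 60 x 12 mm (x, y, z), plus a tongue at its -x end 14 mm long, 36 wide, 12 high. Origin: centre of the underside of the 112 x 60 part; z up. About 90 g.
- slicer_insert: Slicing insert of the same outline and size, orange frame, smooth steel plate with one slanting blade; same origin and axes. Not wanted now.
- mixing_bowl: White porcelain bowl standing upside down on the worktop behind the work, 116 mm across, 63 mm high. Origin: centre of its underside (the rim).
- tumbler: Clear glass tumbler, 62 mm across, 82 mm high, on the worktop behind the work. Origin: centre of its underside.

How it is judged:
By the outcome, as a careful person would: the job done as asked, in the order asked, and still so for the second after the job is handed in, with the robot touching nothing.
It also fails if it takes over 48 s, if anything falls off the work surface, if the arm or the gripper's body presses on something with over 40 N, if the wrist force passes 120 N, or if a joint passes its speed limit or range.

### The arm

A 7-joint arm with a two-finger parallel gripper is mounted at the origin on a cart in front of the work surface, level with it; the furniture and walls round the work are solid. World frame = base frame: x ahead of the robot, y to its left, z up, the work surface at z = 0. Lengths are in m, angles in degrees, forces in N, time in s.
With the tool pointing down it reaches from about 0.4 to 0.85 m from the base axis. Payload 10.4 kg.
Tool frame: the origin (TCP) lies at the very end of the fingers, on their centre line; the grasp point (between the pads) lies behind it (r.hold_point_z is the z of the grasp point in the tool frame, in m); z points along the fingers, y is the line along which they close (so a half turn about z gives the same grasp; the last joint's range is limited). The gripper opens to 85 mm and grips with 20 to 120 N. Pads are 22 mm wide; open, the fingers measure 114 mm over their backs; the gripper's body (76 mm by 85 mm) begins 54 mm behind the grasp point. The pads swing forward as they close: fully open they stand 13 mm farther back than shut.
Start: joints at [-73.946, 19.034, -3.707, 83.658, 1.238, 77.344, -5.071], TCP at [0.186, 0.597, 0.231] pointing down, gripper open.
Joint ranges: [-148.97, 148.97], [-28.65, 121.19], [-84.17, 76.75], [9.2, 138.47], [-72.65, 252.65], [3.7, 117.97], [-149.18, 149.18]. Speed limits (degrees/s): [127.2, 127.2, 159.86, 159.86, 180, 180, 180].

### API

Orientations are given as [roll, pitch, yaw] about the fixed x, y, z axes, in that order (R = Rz(yaw) Ry(pitch) Rx(roll)).
In Python, from plant import readout, cams, r gives the robot as it stands.
- The arm moves only by the tool send_rows, never from a script. Its argument "steps" is a list of rows, each an object with "jaw": the gripper's target within -1 to 1 (shut at 1, half-way at 0, fully open at -1); "linear": the shift along the world's x, y, z as a fraction of full scale, a list of three; "delta_rot": the turn, a rotation vector about the world's x, y, z as a fraction of full scale, a list of three. A call has 1 to 10 rows; each row shifts and turns the commanded pose from where the row before left it; what a row does not reach is not made up. Full scale, the value 1, is 0.02 m for a shift and 0.08 rad for a turn. A row lasts 1/10 s, in which the tool goes at most 50 mm and 8.59 degrees, less where a joint would pass 70% of its speed; a pose out of reach is approached as far as the arm can. A call with a number of a shift or a turn outside -1 to 1 is refused whole. A call with a gripper value outside its range is refused whole. The fingers move at their own pace and stop on an object; the grip force is fixed at half the most. Time passes only in rows, so rows that do not move let the fingers close. It gives the time, the measured TCP pose, the force, the opening and the grip force at its end, in the units of the state.
- readout.observe(): the state, without advancing time (a new reading comes with each control period).
- cams.get_image(name): name is "scene" or "top" or "wrist"; returns (picture, depth): 420x560x3 uint8, red, green, blue; 420x560 float32, m along the optical axis (not along the pixel's ray), 0 where there is no reading.
- cams.camera_model(name): a dict with "intrinsics" (3x3 intrinsics, pixels), "view" (4x4, takes a point from world to camera coordinates). Camera axes: x right, y down, z forward; pixel columns grow to the right and rows downward; lengths in m; the calibration is good to about 2 mm. The wrist camera is an equidistant fisheye: a pixel r from the principal point sees the ray r / f radians off the axis. A picture is of the moment at which its call begins: read the wrist's pose just before it. camera_model takes no time and is no camera call; for the wrist camera it gives the pose at the moment of the call.
- r.job_done(): hands the job in; it is judged then, once.
The state is a dict: "clock": time; "joints": joint angles; "joint_velocities": joint speeds; "joint_efforts": joint torques, N m; "tcp_pos": TCP position; "eef_rot": TCP orientation; "force": force on the tool from outside, world axes, zero at the start; "wrist_torque": the same for the moment, N m; "finger_gap": opening from 0.0 (shut) to 1.0 (fully open); "grasp_force": force on a finger pad.
Only numpy, scipy, OpenCV 4.12 (cv2) and the standard library are available. Lean on these libraries where they do the work, as an engineer would, in place of code of your own. Each camera call takes 0.05 s, during which the arm holds its last target. There are 200 camera calls.

## Working session

There is one attempt and no reset: what is moved stays moved. The work goes in short steps, Python scripts to look and compute and a tool call to move; the robot and the scene stay as the last step left them, time stands still between calls to the robot, and variables do not carry over. Pictures are saved under pics/ and viewed, at most 10 in all, crops included, and the job is handed in when it is done.

Besides the shell and the picture viewer there is one more tool, called after "Call:" as name(argument=value, ...) on one line, values as JSON. send_rows: Moves the arm, as the interface text tells. Its arguments: {"type":"object","properties":{"steps":{"type":"array","items":{"type":"object","properties":{"jaw":{"type":"number"},"linear":{"type":"array","items":{"type":"number","minimum":-1,"maximum":1}},"delta_rot":{"type":"array","items":{"type":"number","minimum":-1,"maximum":1}}}}}},"required":["steps"]}

```bash
mkdir -p pics; ls
python3 - <<'E'
from plant import readout,cams,r
import cv2,numpy as np
print(readout.observe(), r.hold_point_z)
for n in ["scene","top"]:
    im,d=cams.get_image(n); m=cams.camera_model(n)
    cv2.imwrite(f"pics/{n}0.png",im[:,:,::-1]); np.savez(f"{n}0.npz",im=im,d=d,K=m["intrinsics"],V=m["view"])
    print(n,m)
E
```

```text
pics
{'clock': 0.0, 'joints': array([-73.94559192,  19.07131611,  -3.70658304,  83.70439096,
         1.2365274 ,  77.34311634,  -5.06938775]), 'joint_velocities': array([ 0.06660984, -0.11365779, -0.09330194, -0.02252383,  0.00111273,
        0.01508319,  0.03425872]), 'joint_efforts': array([-5.55192273e-04, -6.25454807e+01,  4.87047946e-02, -3.91603839e+01,
        1.61791651e-02,  1.01357579e-02, -4.22947736e-06]), 'tcp_pos': array([0.18626754, 0.59621854, 0.23053653]), 'eef_rot': array([-1.79921019e+02,  2.73799564e-03,  1.62652509e+02]), 'force': array([ 0.04039118,  0.23952534, -0.5347046 ]), 'wrist_torque': array([ 0.00882166,  0.04890901, -0.02079501]), 'grasp_force': 0.0, 'finger_gap': 1.0032507866560583} -0.0187
scene {'intrinsics': array([[394.63411926,   0.        , 276.33998956],
       [  0.        , 394.63411926, 207.29381495],
       [  0.        ,   0.        ,   1.        ]]), 'view': array([[ 0.96499164,  0.2622727 , -0.00203853, -0.60192471],
       [ 0.11425379, -0.42734979, -0.89683791, -0.00868032],
       [-0.23608727,  0.86520818, -0.44235463,  1.15953258],
       [ 0.        ,  0.        ,  0.        ,  1.        ]])}
top {'intrinsics': array([[445.79588733,   0.        , 277.94410868],
       [  0.        , 445.79588733, 208.14095458],
       [  0.        ,   0.        ,   1.        ]]), 'view': array([[ 0.02340601, -0.99966608, -0.01094902, -0.0345584 ],
       [-0.99507749, -0.02224085, -0.09657188,  0.61938418],
       [ 0.09629611,  0.01315548, -0.99526579,  1.06472079],
       [ 0.        ,  0.        ,  0.        ,  1.        ]])}
```

View pics/top0.png

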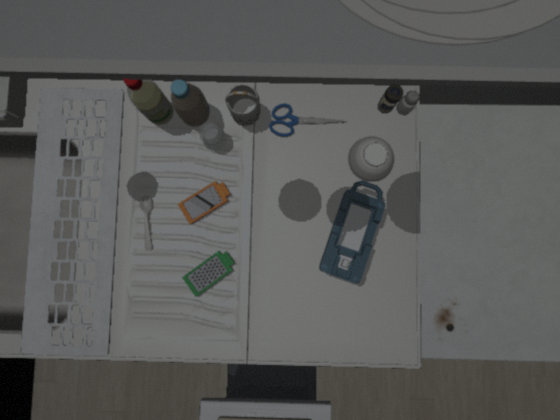

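View pics/scene0.png

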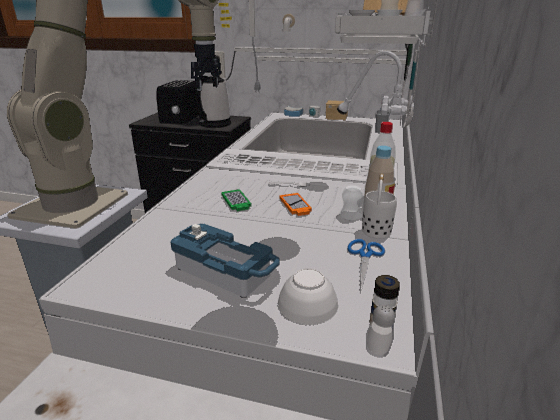

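The top view shows the green insert at (209,273) with its tongue at (229,260). The box is at (353,232), with the lock near (345,262) and the handle at (370,190). The scene view confirms this layout.

```bash
cat > h.py <<'E'
import numpy as np,cv2
def onplane(uv,K,V,z):
    uv=np.atleast_2d(np.asarray(uv,float)); R=V[:3,:3];t=V[:3,3];c=-R.T@t
    d=(np.linalg.inv(K)@np.c_[uv,np.ones(len(uv))].T).T@R
    return c+d*((z-c[2])/d[:,2])[:,None]
def big(m):
    cs,_=cv2.findContours(m,cv2.RETR_EXTERNAL,cv2.CHAIN_APPROX_NONE)
    return max(cs,key=cv2.contourArea)[:,0,:]
def rect(w):
    (c,s,a)=cv2.minAreaRect((w[:,:2]*1000).astype(np.float32)); return c,s,a
E
python3 - <<'E'
from h import *
f=np.load("top0.npz"); im,d,K,V=f["im"],f["d"],f["K"],f["V"]
hsv=cv2.cvtColor(im,cv2.COLOR_RGB2HSV)
ell=lambda n:cv2.getStructuringElement(cv2.MORPH_ELLIPSE,(n,n))
def sub(m,x0,x1,y0,y1):
    o=np.zeros_like(m);o[y0:y1,x0:x1]=m[y0:y1,x0:x1];return o
for nm,lo,hi,z in [("green",(45,90,40),(80,255,255),.012),("orange",(5,130,60),(20,255,255),.012)]:
    m=sub(cv2.inRange(hsv,lo,hi),170,245,170,310)
    w=onplane(big(m),K,V,z); print(nm,"whole",rect(w))
    fill=np.zeros_like(m);cv2.drawContours(fill,[big(m)],-1,255,-1)
    b=big(cv2.morphologyEx(fill,cv2.MORPH_OPEN,cv2.getStructuringElement(cv2.MORPH_ELLIPSE,(23,23))))
    print(" body",rect(onplane(b,K,V,z)))
    ys,xs=np.nonzero(fill); dd=d[ys,xs]; print(" depth med",np.median(dd))
    p=np.linalg.inv(K)@np.array([xs.mean(),ys.mean(),1])*np.median(dd); print(" pt",V[:3,:3].T@(p-V[:3,3]))
m=sub(cv2.inRange(hsv,(95,80,20),(115,255,255)),300,400,170,300)
fill=np.zeros_like(m);cv2.drawContours(fill,[big(m)],-1,255,-1)
b=cv2.morphologyEx(fill,cv2.MORPH_OPEN,ell(31))
print("box whole",rect(onplane(big(m),K,V,.07)),"body",rect(onplane(big(b),K,V,.07)))
# tilted crops
c=cv2.resize(im[170:300,300:400],None,fx=4,fy=4,interpolation=cv2.INTER_CUBIC);c2=cv2.resize(im[225:325,170:250],None,fx=4,fy=4,interpolation=cv2.INTER_CUBIC)
o=np.zeros((520,720,3),np.uint8);o[:,:400]=c;o[:400,400:]=c2
cv2.imwrite("pics/crop.png",cv2.convertScaleAbs(o[:,:,::-1],alpha=1.8))
E
```

```text
green whole ((460.8371276855469, 144.96340942382812), (57.951717376708984, 124.0221176147461), 37.45925521850586)
 body ((457.6914367675781, 148.54483032226562), (57.20194625854492, 114.0940170288086), 37.31427001953125)
 depth med 1.100131
 pt [0.45873742 0.14729128 0.01075298]
orange whole ((636.5179443359375, 162.7974395751953), (58.18677520751953, 123.28926086425781), 33.355567932128906)
 body ((635.475830078125, 163.92547607421875), (57.67233657836914, 111.5229263305664), 33.32505798339844)
 depth med 1.1169412
 pt [0.63477378 0.1652851  0.01113294]Traceback (most recent call last):
  File "<stdin>", line 18, in <module>
  File "h.py", line 8, in big
    return max(cs,key=cv2.contourArea)[:,0,:]
           ~~~^^^^^^^^^^^^^^^^^^^^^^^^
ValueError: max() iterable argument is empty
```

Run:
```python
from h import *
f=np.load("top0.npz"); im,d,K,V=f["im"],f["d"],f["K"],f["V"]
hsv=cv2.cvtColor(im,cv2.COLOR_RGB2HSV)
print(hsv[270,345],hsv[235,328],hsv[262,330])
m=np.zeros(im.shape[:2],np.uint8); s=(slice(170,300),slice(300,400))
m[s]=cv2.inRange(hsv,(90,70,10),(125,255,255))[s]
m=cv2.morphologyEx(m,cv2.MORPH_CLOSE,np.ones((3,3)))
fill=np.zeros_like(m);cv2.drawContours(fill,[big(m)],-1,255,-1)
b=cv2.morphologyEx(fill,cv2.MORPH_OPEN,cv2.getStructuringElement(cv2.MORPH_ELLIPSE,(27,27)))
print("box whole",rect(onplane(big(m),K,V,.07)),"body",rect(onplane(big(b),K,V,.07)))
c=cv2.resize(im[170:300,300:400],None,fx=4,fy=4,interpolation=cv2.INTER_CUBIC);c2=cv2.resize(im[225:325,170:250],None,fx=4,fy=4,interpolation=cv2.INTER_CUBIC)
o=np.zeros((520,720,3),np.uint8);o[:,:400]=c;o[:400,400:]=c2
cv2.imwrite("pics/crop.png",cv2.convertScaleAbs(o[:,:,::-1],alpha=1.8))
```

```text
[100  55  69] [ 30   2 105] [101  75  68]
box whole ((569.8369140625, -201.2432861328125), (97.76348876953125, 230.6866912841797), 72.1472396850586) body ((555.1919555664062, -196.65318298339844), (96.45111083984375, 199.42005920410156), 72.31917572021484)
```

View pics/crop.png

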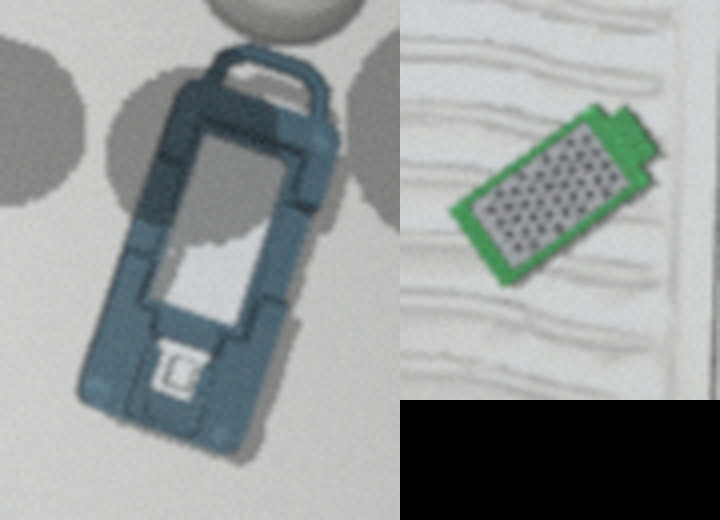

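The crop shows the box with its white lock at (180,368) and the pocket at (220,230). The grater's tongue is at (635,145), pointing forward and to the right. The insert sits at about (0.457,0.149) with yaw 127°, and the box at about (0.577,-0.203) with yaw −18°. I'll move to above the insert.

Call:
send_rows(steps=[{"jaw":-1,"linear":[0.59,-0.97,0],"delta_rot":[0,0,-0.33]},{"jaw":-1,"linear":[0.59,-0.97,0],"delta_rot":[0,0,-0.33]},{"jaw":-1,"linear":[0.59,-0.97,0],"delta_rot":[0,0,-0.33]},{"jaw":-1,"linear":[0.59,-0.97,0],"delta_rot":[0,0,-0.33]},{"jaw":-1,"linear":[0.59,-0.97,0],"delta_rot":[0,0,-0.33]},{"jaw":-1,"linear":[0.59,-0.97,0],"delta_rot":[0,0,-0.33]},{"jaw":-1,"linear":[0.59,-0.97,0],"delta_rot":[0,0,-0.33]},{"jaw":-1,"linear":[0.59,-0.97,0],"delta_rot":[0,0,-0.33]},{"jaw":-1,"linear":[0.59,-0.97,0],"delta_rot":[0,0,-0.33]},{"jaw":-1,"linear":[0.59,-0.97,0],"delta_rot":[0,0,-0.33]}])

```text
clock: 1.1
tcp_pos: [0.3052, 0.401, 0.2313]
eef_rot: [180.0, -0.0, 147.4]
force: [-0.5, 0.6, -0.5]
finger_gap: 1.002
grasp_force: 0.0
```

Call:
send_rows(steps=[{"jaw":-1,"linear":[0.59,-0.97,-0.3],"delta_rot":[0,0,-0.33]},{"jaw":-1,"linear":[0.59,-0.97,-0.3],"delta_rot":[0,0,-0.33]},{"jaw":-1,"linear":[0.59,-0.97,-0.3],"delta_rot":[0,0,-0.33]},{"jaw":-1,"linear":[0.59,-0.97,-0.3],"delta_rot":[0,0,-0.33]},{"jaw":-1,"linear":[0.59,-0.97,-0.3],"delta_rot":[0,0,-0.33]},{"jaw":-1,"linear":[0.59,-0.97,-0.3],"delta_rot":[0,0,-0.33]},{"jaw":-1,"linear":[0.59,-0.97,-0.3],"delta_rot":[0,0,-0.33]},{"jaw":-1,"linear":[0.59,-0.97,-0.3],"delta_rot":[0,0,-0.33]},{"jaw":-1,"linear":[0.59,-0.97,-0.3],"delta_rot":[0,0,-0.33]},{"jaw":-1,"linear":[0.59,-0.97,-0.3],"delta_rot":[0,0,-0.33]}])

```text
clock: 2.1
tcp_pos: [0.4233, 0.207, 0.1709]
eef_rot: [180.0, 0.0, 132.3]
force: [0.3, -0.5, -0.9]
finger_gap: 1.003
grasp_force: 0.0
```

Call:
send_rows(steps=[{"jaw":-1,"linear":[0.59,-0.97,-0.3],"delta_rot":[0,0,-0.36]},{"jaw":-1,"linear":[0.59,-0.97,-0.3],"delta_rot":[0,0,-0.36]},{"jaw":-1,"linear":[0.59,-0.97,-0.3],"delta_rot":[0,0,-0.36]},{"jaw":-1,"linear":[0,0,0],"delta_rot":[0,0,0]},{"jaw":-1,"linear":[0,0,0],"delta_rot":[0,0,0]}])

```text
clock: 2.6
tcp_pos: [0.4581, 0.1498, 0.153]
eef_rot: [-180.0, -0.0, 127.4]
force: [-0.1, 0.6, 0.6]
finger_gap: 0.999
grasp_force: 0.0
```

Run:
```python
from plant import readout,cams,r
import cv2,numpy as np
m=cams.camera_model("wrist"); s=readout.observe()
im,d=cams.get_image("wrist")
print(s["clock"],s["tcp_pos"],s["eef_rot"],m,s["joints"])
cv2.imwrite("pics/w1.png",im[:,:,::-1]); np.savez("w1.npz",im=im,d=d,K=m["intrinsics"],V=m["view"],p=s["tcp_pos"],e=s["eef_rot"])
```

```text
2.6 [0.45805116 0.14977111 0.15302582] [-1.79975700e+02 -9.22384243e-03  1.27363117e+02] {'intrinsics': array([[325.1922621 ,   0.        , 280.62799707],
       [  0.        , 325.1922621 , 209.02639969],
       [  0.        ,   0.        ,   1.        ]]), 'view': array([[ 7.95010312e-01,  6.06595136e-01, -9.72473180e-04,
        -4.53677764e-01],
       [ 5.85301812e-01, -7.66680029e-01,  2.63862696e-01,
        -1.65618404e-01],
       [ 1.59312252e-01, -2.10342754e-01, -9.64559761e-01,
         2.62561415e-01],
       [ 0.00000000e+00,  0.00000000e+00,  0.00000000e+00,
         1.00000000e+00]])} [-43.6405433    4.12162522  21.05560747 111.55086831  -1.64059562
  64.63679219  15.43206529]
```

View pics/w1.png

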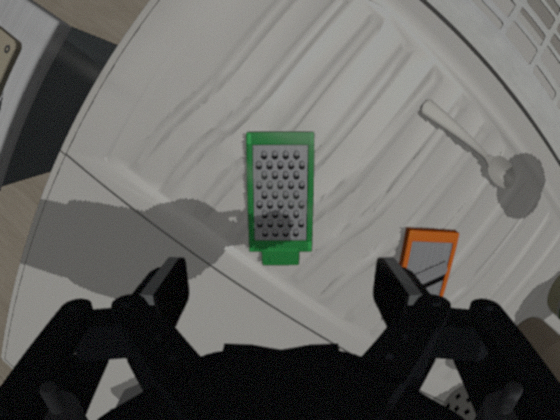

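The wrist view shows the green insert upright at (280,192), with its tongue at (280,257) pointing towards the fingers. I'll refine its pose.

```bash
cat >> h.py <<'E'
def fplane(uv,K,V,z):
    u=cv2.fisheye.undistortPoints(np.asarray(uv,float).reshape(-1,1,2),K,np.zeros(4)).reshape(-1,2)
    return onplane(u,np.eye(3),V,z)
def inframe(w,o,yaw):
    c,s=np.cos(np.radians(yaw)),np.sin(np.radians(yaw)); q=w[:,:2]-np.asarray(o)[:2]
    return q@np.array([[c,-s],[s,c]])*1000   # coordinates along frame axes, mm
def insert(f,z):
    im=f["im"];hsv=cv2.cvtColor(im,cv2.COLOR_RGB2HSV)
    m=cv2.inRange(hsv,(45,90,25),(85,255,255))
    b=big(m); w=fplane(b,f["K"],f["V"],z)
    c,s,a=rect(w); yaw=a if s[0]>s[1] else a+90
    if abs((yaw-f["e"][2]+180)%360-180)>90: yaw+=180
    q=inframe(w,np.array(c)/1000,yaw); l=max(s)/2
    # tongue at -x: body's y-extent from middle, +x end
    mid=q[np.abs(q[:,0])<40]; y0=(mid[mid[:,1]>0,1].mean()+mid[mid[:,1]<0,1].mean())/2; wd=mid[mid[:,1]>0,1].mean()-mid[mid[:,1]<0,1].mean()
    return c,s,yaw,y0,wd,q
E
python3 - <<'E'
from h import *
f=np.load("w1.npz"); c,s,yaw,y0,wd,q=insert(f,.012)
print(c,s,yaw,y0,wd)
r=np.radians(yaw); o=np.array(c)/1000+.007*np.array([np.cos(r),np.sin(r)])+.001*y0*np.array([-np.sin(r),np.cos(r)])
print("origin",o,"tcp err in frame",inframe(f["p"][None],o,yaw))
m=np.abs(q[:,1])>24; print("body x ends",q[m,0].min(),q[m,0].max(), q[:,0].min(),q[:,0].max())
E
```

```text
(457.6383361816406, 146.77578735351562) (58.5384635925293, 124.4834213256836) 127.71347045898438 -0.0816594213276467 57.50677089809266
origin [0.45342094 0.1523633 ] tcp err in frame [[-4.8829889  -2.07719916]]
body x ends -47.80083086868489 62.24171140766647 -62.241688581824995 62.24171140766647
```

Call:
send_rows(steps=[{"jaw":-1,"linear":[-0.115,0.065,-0.9],"delta_rot":[0,0,0.08]},{"jaw":-1,"linear":[-0.115,0.065,-1],"delta_rot":[0,0,0]},{"jaw":-1,"linear":[0,0,-1],"delta_rot":[0,0,0]},{"jaw":-1,"linear":[0,0,-1],"delta_rot":[0,0,0]},{"jaw":-1,"linear":[0,0,-1],"delta_rot":[0,0,0]},{"jaw":-1,"linear":[0,0,-1],"delta_rot":[0,0,0]},{"jaw":-1,"linear":[0,0,-0.8],"delta_rot":[0,0,0]},{"jaw":-1,"linear":[0,0,-0.6],"delta_rot":[0,0,0]},{"jaw":-1,"linear":[0,0,-0.3],"delta_rot":[0,0,0]},{"jaw":-1,"linear":[0,0,-0.1],"delta_rot":[0,0,0]}])

```text
clock: 3.65
tcp_pos: [0.453, 0.1533, -0.0009]
eef_rot: [-180.0, -0.0, 127.8]
force: [0.0, -0.7, -0.3]
finger_gap: 1.0
grasp_force: 0.0
```

Call:
send_rows(steps=[{"jaw":-0.3,"linear":[0,0,0],"delta_rot":[0,0,0]},{"jaw":0,"linear":[0,0,0],"delta_rot":[0,0,0]},{"jaw":0.2,"linear":[0,0,0],"delta_rot":[0,0,0]},{"jaw":0.2,"linear":[0,0,0],"delta_rot":[0,0,0]},{"jaw":0.2,"linear":[0,0,0],"delta_rot":[0,0,0]}])

```text
clock: 4.15
tcp_pos: [0.4538, 0.1534, 0.0005]
eef_rot: [179.9, -0.0, 127.8]
force: [-2.4, -0.1, 6.9]
finger_gap: 0.68
grasp_force: 63.4
```

Call:
send_rows(steps=[{"jaw":0.3,"linear":[0,0,0.3],"delta_rot":[0,0,0]},{"jaw":0.3,"linear":[0,0,0.7],"delta_rot":[0,0,0]},{"jaw":0.3,"linear":[0,0,1],"delta_rot":[0,0,0]},{"jaw":0.3,"linear":[0,0,1],"delta_rot":[0,0,0]},{"jaw":0.3,"linear":[0.1,-0.3,1],"delta_rot":[0,0,-0.5]},{"jaw":0.3,"linear":[0.19,-0.56,1],"delta_rot":[0,0,-1]},{"jaw":0.3,"linear":[0.19,-0.56,1],"delta_rot":[0,0,-1]},{"jaw":0.3,"linear":[0.19,-0.56,1],"delta_rot":[0,0,-1]},{"jaw":0.3,"linear":[0.19,-0.56,1],"delta_rot":[0,0,-1]},{"jaw":0.3,"linear":[0.19,-0.56,1],"delta_rot":[0,0,-1]}])

```text
clock: 5.15
tcp_pos: [0.4742, 0.0904, 0.1808]
eef_rot: [180.0, -0.0, 102.4]
force: [-0.3, 0.1, -2.0]
finger_gap: 0.681
grasp_force: 64.8
```

Call:
send_rows(steps=[{"jaw":0.3,"linear":[0.19,-0.56,0.5],"delta_rot":[0,0,-1]},{"jaw":0.3,"linear":[0.19,-0.56,0.5],"delta_rot":[0,0,-1]},{"jaw":0.3,"linear":[0.19,-0.56,0],"delta_rot":[0,0,-1]},{"jaw":0.3,"linear":[0.19,-0.56,0],"delta_rot":[0,0,-1]},{"jaw":0.3,"linear":[0.19,-0.56,0],"delta_rot":[0,0,-1]},{"jaw":0.3,"linear":[0.19,-0.56,0],"delta_rot":[0,0,-1]},{"jaw":0.3,"linear":[0.19,-0.56,0],"delta_rot":[0,0,-1]},{"jaw":0.3,"linear":[0.19,-0.56,0],"delta_rot":[0,0,-1]},{"jaw":0.3,"linear":[0.19,-0.56,0],"delta_rot":[0,0,-1]},{"jaw":0.3,"linear":[0.19,-0.56,0],"delta_rot":[0,0,-1]}])

```text
clock: 6.15
tcp_pos: [0.5122, -0.0216, 0.1999]
eef_rot: [180.0, -0.0, 56.6]
force: [0.4, 0.5, -0.6]
finger_gap: 0.679
grasp_force: 64.8
```

Call:
send_rows(steps=[{"jaw":0.3,"linear":[0.19,-0.56,0],"delta_rot":[0,0,-1]},{"jaw":0.3,"linear":[0.19,-0.56,0],"delta_rot":[0,0,-1]},{"jaw":0.3,"linear":[0.19,-0.56,0],"delta_rot":[0,0,-1]},{"jaw":0.3,"linear":[0.19,-0.56,0],"delta_rot":[0,0,-1]},{"jaw":0.3,"linear":[0.19,-0.56,0],"delta_rot":[0,0,-1]},{"jaw":0.3,"linear":[0.19,-0.56,0],"delta_rot":[0,0,-1]},{"jaw":0.3,"linear":[0.19,-0.56,0],"delta_rot":[0,0,-1]},{"jaw":0.3,"linear":[0.19,-0.56,0],"delta_rot":[0,0,-1]},{"jaw":0.3,"linear":[0.19,-0.56,0],"delta_rot":[0,0,-1]},{"jaw":0.3,"linear":[0.19,-0.56,0],"delta_rot":[0,0,-1]}])

```text
clock: 7.15
tcp_pos: [0.5502, -0.1335, 0.1999]
eef_rot: [-180.0, -0.0, 10.7]
force: [-0.5, -0.6, -0.7]
finger_gap: 0.678
grasp_force: 64.8
```

Call:
send_rows(steps=[{"jaw":0.3,"linear":[0.19,-0.5,0],"delta_rot":[0,0,-0.9]},{"jaw":0.3,"linear":[0.19,-0.5,0],"delta_rot":[0,0,-0.9]},{"jaw":0.3,"linear":[0.19,-0.5,0],"delta_rot":[0,0,-0.9]},{"jaw":0.3,"linear":[0.19,-0.5,0],"delta_rot":[0,0,-0.9]},{"jaw":0.3,"linear":[0.19,-0.5,0],"delta_rot":[0,0,-0.9]},{"jaw":0.3,"linear":[0.19,-0.5,0],"delta_rot":[0,0,-0.9]},{"jaw":0.3,"linear":[0.19,-0.5,0],"delta_rot":[0,0,-0.8]},{"jaw":0.3,"linear":[0,0,0],"delta_rot":[0,0,0]},{"jaw":0.3,"linear":[0,0,0],"delta_rot":[0,0,0]}])

```text
clock: 8.05
tcp_pos: [0.5766, -0.2028, 0.1995]
eef_rot: [-180.0, 0.0, -17.4]
force: [-1.4, 0.7, -1.0]
finger_gap: 0.676
grasp_force: 64.8
```

Run:
```python
from plant import readout,cams,r
import cv2,numpy as np
m=cams.camera_model("wrist"); s=readout.observe()
im,d=cams.get_image("wrist")
print(s["clock"],s["tcp_pos"],s["eef_rot"],s["joints"])
cv2.imwrite("pics/w2.png",cv2.convertScaleAbs(im[:,:,::-1],alpha=1.6)); np.savez("w2.npz",im=im,d=d,K=m["intrinsics"],V=m["view"],p=s["tcp_pos"],e=s["eef_rot"])
```

```text
8.05 [ 0.57656958 -0.20278504  0.1995146 ] [-1.79996130e+02  8.90829554e-03 -1.73933848e+01] [-22.14485982  23.53063861  48.62001025  90.5851679  -18.14684032
  74.15073892 -78.27795905]
```

View pics/w2.png

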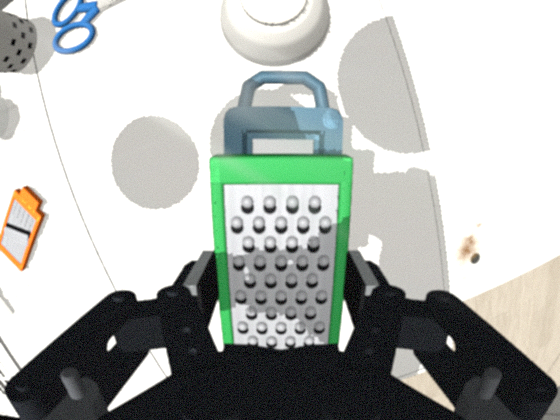

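The picture shows the held grater square between the fingers at x≈215–350. Its near end is at row 157, the box's handle-end rim at rows 108–155, and the pocket edge near row 135. I'll rectify both planes and measure the offsets.

```bash
cat >> h.py <<'E'
def rectify(f,z,o,yaw,xr,yr,mm=.5):
    xs=np.arange(xr[1],xr[0],-mm)/1000; ys=np.arange(yr[1],yr[0],-mm)/1000
    Y,X=np.meshgrid(ys,xs); a=np.radians(yaw)
    P=np.stack([o[0]+X*np.cos(a)-Y*np.sin(a),o[1]+X*np.sin(a)+Y*np.cos(a),np.full_like(X,z)],-1).reshape(-1,1,3)
    rv,_=cv2.Rodrigues(f["V"][:3,:3]); uv,_=cv2.fisheye.projectPoints(P,rv,f["V"][:3,3].copy(),f["K"],np.zeros(4))
    uv=uv.reshape(*X.shape,2).astype(np.float32)
    return cv2.remap(f["im"],uv[...,0],uv[...,1],cv2.INTER_LINEAR)
E
python3 - <<'E'
from h import *
f=np.load("w2.npz"); V=f["V"]; p=f["p"]; yaw=f["e"][2]
cam=-V[:3,:3].T@V[:3,3]; print("cam in tool frame",inframe(cam[None],p,yaw),cam[2])
A=rectify(f,.07,p,yaw,(30,130),(-65,65),.4); B=rectify(f,p[2]+.0115,p,yaw,(-40,80),(-50,50),.4)
o=np.zeros((max(len(A),len(B)),A.shape[1]+B.shape[1],3),np.uint8);o[:len(A),:A.shape[1]]=A;o[:len(B),A.shape[1]:]=B
cv2.imwrite("pics/r2.png",cv2.convertScaleAbs(o[:,:,::-1],alpha=1.7)); print(A.shape,B.shape)
hsv=cv2.cvtColor(f["im"],cv2.COLOR_RGB2HSV)
b=big(cv2.inRange(hsv,(45,90,25),(85,255,255)))
q=inframe(fplane(b,f["K"],V,p[2]+.0115),p,yaw)
for x0 in range(0,56,8):
    s=q[abs(q[:,0]-x0)<4,1]; print("ins x",x0,"y",s[s>0].max(),s[s<0].min())
for y0 in range(-24,25,12): print("ins y",y0,"xmax",q[abs(q[:,1]-y0)<4,0].max())
m=cv2.inRange(hsv,(92,60,10),(120,255,255)); bb=big(m)
q=inframe(fplane(bb,f["K"],V,.07),p,yaw)
for x0 in range(50,84,4):
    s=q[abs(q[:,0]-x0)<2,1]
    if len(s): print("box x",x0,"y",s.max(),s.min())
for y0 in (-40,-35,-30,30,35,40): print("box y",y0,"xmax",q[abs(q[:,1]-y0)<2.5,0].max())
E
```

```text
cam in tool frame [[65.33385039 -0.13641554]] 0.34299912234824254
(250, 325, 3) (300, 250, 3)
ins x 0 y 29.621107139815596 -29.792294111909495
ins x 8 y 29.71151936255275 -29.737271736540162
ins x 16 y 29.26579139799866 -29.535785116054953
ins x 24 y 29.31286719543855 -29.524356925305998
ins x 32 y 29.291071353871693 -29.65764276833706
ins x 40 y 29.26899242470153 -29.707934961758518
ins x 48 y 29.28363765648036 -29.725284556005676
ins y -24 xmax 52.25049017002666
ins y -12 xmax 52.16872570647778
ins y 0 xmax 51.66761674278128
ins y 12 xmax 52.59340162662077
ins y 24 xmax 51.45584532254906
box x 50 y -22.960382834061488 -51.03068699538646
box x 54 y -20.414587388614187 -50.972576021294955
box x 58 y -15.368502303126677 -50.89974825997187
box x 62 y -9.534308919191615 -51.62874907318067
box x 66 y -12.83856907745769 -50.74074924860072
box x 70 y -7.850557379791061 -50.68630773615167
box x 74 y -2.0533249636609052 -48.915781826531074
box x 78 y -2.0532644650484526 -42.91504483380354
box x 82 y -29.410707113765497 -38.6555881313694
box y -40 xmax 87.31897076478417
box y -35 xmax 99.1261958824767
box y -30 xmax 102.40424332782662Traceback (most recent call last):
  File "<stdin>", line 18, in <module>
    return umr_maximum(a, axis, None, out, keepdims, initial, where)
ValueError: zero-size array to reduction operation maximum which has no identity
```

View pics/r2.png

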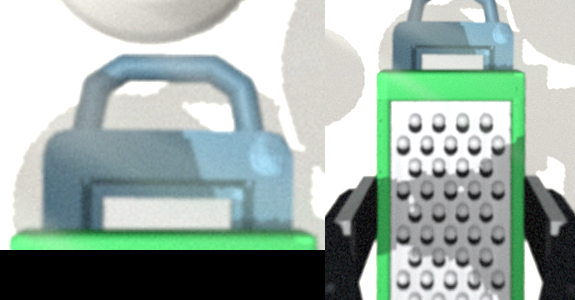

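The rectified view at rim height puts the box's handle-end edge at row 130 (x≈78 mm) and its sides at columns 45 and 293, so the box centre is at y≈−2.5 mm. I'll go lower, where the box and insert are at similar depth, and compare again.

Call:
send_rows(steps=[{"jaw":0.3,"linear":[-0.04,-0.12,-0.7],"delta_rot":[0,0,0]},{"jaw":0.3,"linear":[0,0,-1],"delta_rot":[0,0,0]},{"jaw":0.3,"linear":[0,0,-1],"delta_rot":[0,0,0]},{"jaw":0.3,"linear":[0,0,-1],"delta_rot":[0,0,0]},{"jaw":0.3,"linear":[0,0,-0.8],"delta_rot":[0,0,0]},{"jaw":0.3,"linear":[0,0,-0.4],"delta_rot":[0,0,0]},{"jaw":0.3,"linear":[0,0,0],"delta_rot":[0,0,0]},{"jaw":0.3,"linear":[0,0,0],"delta_rot":[0,0,0]}])

```text
clock: 8.9
tcp_pos: [0.5763, -0.2056, 0.1019]
eef_rot: [180.0, -0.0, -17.5]
force: [0.5, -0.1, -0.7]
finger_gap: 0.675
grasp_force: 64.8
```

```bash
cat > meas.py <<'E'
import sys
from h import *
def edges(f,zb,tag=None):
    p=f["p"];yaw=f["e"][2]; mm=.25
    A=rectify(f,zb,p,yaw,(40,100),(-70,70),mm); g=cv2.GaussianBlur(cv2.cvtColor(A,cv2.COLOR_RGB2GRAY).astype(np.float32),(0,0),2)
    gx=np.abs(np.diff(g,axis=1)); gy=np.diff(g,axis=0)
    return A,g,gx,gy
E
python3 - <<'E'
from plant import readout,cams,r
from h import *
m=cams.camera_model("wrist"); s=readout.observe()
im,d=cams.get_image("wrist"); p=s["tcp_pos"]; yaw=s["eef_rot"][2]
print(s["clock"],p,s["eef_rot"])
np.savez("w3.npz",im=im,d=d,K=m["intrinsics"],V=m["view"],p=p,e=s["eef_rot"]); f=np.load("w3.npz")
f2=np.load("w2.npz")
A=rectify(f,.07,p,yaw,(40,110),(-65,65),.4); B=rectify(f2,.07,p,yaw,(40,110),(-65,65),.4)
C=rectify(f,p[2]+.0115,p,yaw,(30,70),(-65,65),.4)
o=np.concatenate([A,np.zeros((6,A.shape[1],3),np.uint8),B,np.zeros((6,A.shape[1],3),np.uint8),C]); print(A.shape,o.shape)
o=cv2.resize(o,None,fx=1.28,fy=1.28)
cv2.imwrite("pics/r3.png",cv2.convertScaleAbs(o[:,:,::-1],alpha=1.7))
E
```

```text
8.9 [ 0.57625203 -0.20560133  0.10187304] [ 1.79991123e+02 -4.32340797e-02 -1.74816500e+01]
(175, 325, 3) (462, 325, 3)
```

View pics/r3.png

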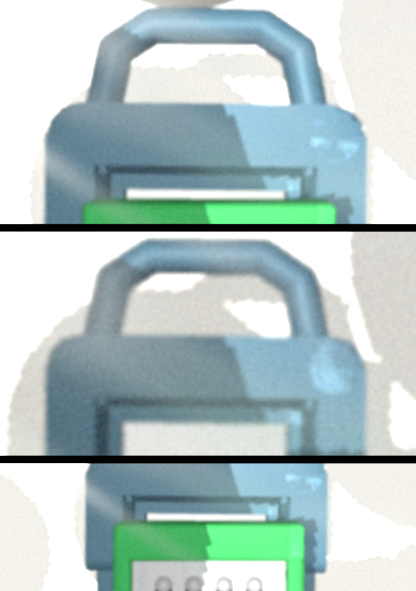

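The box edges fall at the same place from both heights (rim at row 104, x≈77.5 mm; pocket edge at row 167, x≈57.8 mm), so the camera tilt is fine. I'll get sub-pixel numbers for y, yaw and the insert.

Run:
```python
from h import *
f=np.load("w3.npz"); p=f["p"];yaw=f["e"][2]; mm=.25
def prof(z,xr,yr):
    A=rectify(f,z,p,yaw,xr,yr,mm); return cv2.GaussianBlur(A.astype(np.float32),(0,0),1.5)
pk=lambda v,a: (np.argmax(np.abs(np.diff(v,axis=0)).sum(-1))+1)*-mm+a
# box rim +x edge; sides
G=prof(.07,(70,86),(-40,40)); print("rim xmax at y:",[(y,round(pk(G[:,int((40-y)/mm)],86),2)) for y in (-20,-15,-10,-5,0,5,10,15,20)])
for x in range(46,70,4):
    L=prof(.07,(x-1,x+1),(42,58)).mean(0);R=prof(.07,(x-1,x+1),(-58,-42)).mean(0); print("side x",x,pk(L,58),pk(R,-42))
G=prof(.07,(54,62),(-30,30)); print("pocket xmax:",[(y,round(pk(G[:,int((30-y)/mm)],62),2)) for y in (-20,-10,0,10,20)])
hsv=cv2.cvtColor(f["im"],cv2.COLOR_RGB2HSV); b=big(cv2.inRange(hsv,(45,90,25),(85,255,255)))
q=inframe(fplane(b,f["K"],f["V"],p[2]+.0115),p,yaw)
for x0 in range(-8,50,8):
    s=q[abs(q[:,0]-x0)<4,1]; print("ins x",x0,"y",s[s>0].max().round(2),s[s<0].min().round(2))
print("ins xmax",[(y,q[abs(q[:,1]-y)<3,0].max().round(2)) for y in (-24,-12,0,12,24)])
# brightness down the insert front at y=-15
A=rectify(f,p[2]+.0115,p,yaw,(46,56),(-16,-14),.5); print([(56-.5*i,tuple(v.astype(int))) for i,v in enumerate(A.mean(1))])
```

```text
rim xmax at y: [(-20, np.float64(77.5)), (-15, np.float64(77.75)), (-10, np.float64(81.25)), (-5, np.float64(77.5)), (0, np.float64(77.75)), (5, np.float64(77.75)), (10, np.float64(77.75)), (15, np.float64(77.75)), (20, np.float64(78.0))]
side x 46 51.0 -52.5
side x 50 51.0 -51.75
side x 54 51.0 -52.0
side x 58 55.25 -52.25
side x 62 50.75 -52.25
side x 66 51.0 -49.5
pocket xmax: [(-20, np.float64(58.0)), (-10, np.float64(58.0)), (0, np.float64(58.0)), (10, np.float64(58.25)), (20, np.float64(55.75))]
ins x -8 y 29.67 -29.76
ins x 0 y 29.66 -29.83
ins x 8 y 29.67 -30.09
ins x 16 y 29.91 -29.96
ins x 24 y 29.89 -30.05
ins x 32 y 29.89 -30.26
ins x 40 y 30.12 -30.34
ins x 48 y 29.77 -30.3
ins xmax [(-24, np.float64(52.25)), (-12, np.float64(51.71)), (0, np.float64(51.63)), (12, np.float64(51.73)), (24, np.float64(51.84))]
[(56.0, (np.int64(91), np.int64(120), np.int64(130))), (55.5, (np.int64(90), np.int64(119), np.int64(128))), (55.0, (np.int64(89), np.int64(118), np.int64(128))), (54.5, (np.int64(103), np.int64(126), np.int64(133))), (54.0, (np.int64(128), np.int64(140), np.int64(141))), (53.5, (np.int64(147), np.int64(150), np.int64(148))), (53.0, (np.int64(148), np.int64(151), np.int64(148))), (52.5, (np.int64(124), np.int64(133), np.int64(125))), (52.0, (np.int64(77), np.int64(98), np.int64(82))), (51.5, (np.int64(46), np.int64(92), np.int64(58))), (51.0, (np.int64(49), np.int64(118), np.int64(66))), (50.5, (np.int64(58), np.int64(141), np.int64(80))), (50.0, (np.int64(65), np.int64(152), np.int64(88))), (49.5, (np.int64(67), np.int64(157), np.int64(89))), (49.0, (np.int64(67), np.int64(158), np.int64(91))), (48.5, (np.int64(67), np.int64(158), np.int64(89))), (48.0, (np.int64(67), np.int64(158), np.int64(89))), (47.5, (np.int64(66), np.int64(158), np.int64(89))), (47.0, (np.int64(66), np.int64(158), np.int64(88))), (46.5, (np.int64(66), np.int64(157), np.int64(88)))]
```

Offsets to correct are about +2.5 mm along the box x axis, +0.5 mm along y and −0.3° in yaw. I'll apply them and descend gently.

Call:
send_rows(steps=[{"jaw":0.3,"linear":[0.127,-0.014,-0.3],"delta_rot":[0,0,-0.065]},{"jaw":0.3,"linear":[0,0,-0.5],"delta_rot":[0,0,0]},{"jaw":0.3,"linear":[0,0,-0.5],"delta_rot":[0,0,0]},{"jaw":0.3,"linear":[0,0,-0.15],"delta_rot":[0,0,0]},{"jaw":0.3,"linear":[0,0,-0.15],"delta_rot":[0,0,0]},{"jaw":0.3,"linear":[0,0,-0.1],"delta_rot":[0,0,0]},{"jaw":0.3,"linear":[0,0,0],"delta_rot":[0,0,0]}])

```text
clock: 9.65
tcp_pos: [0.5784, -0.2057, 0.0672]
eef_rot: [180.0, 0.0, -17.8]
force: [-0.5, 0.9, -0.8]
finger_gap: 0.681
grasp_force: 64.8
```

Call:
send_rows(steps=[{"jaw":0.3,"linear":[0,0,-0.1],"delta_rot":[0,0,0]},{"jaw":0.3,"linear":[0,0,-0.1],"delta_rot":[0,0,0]},{"jaw":0.3,"linear":[0,0,0],"delta_rot":[0,0,0]}])

```text
clock: 9.95
tcp_pos: [0.5784, -0.2056, 0.0631]
eef_rot: [180.0, 0.0, -17.8]
force: [0.0, -0.7, -1.0]
finger_gap: 0.678
grasp_force: 64.8
```

Call:
send_rows(steps=[{"jaw":0.3,"linear":[0,0,-0.1],"delta_rot":[0,0,0]},{"jaw":0.3,"linear":[0,0,-0.05],"delta_rot":[0,0,0]},{"jaw":0.3,"linear":[0,0,0],"delta_rot":[0,0,0]}])

```text
clock: 10.25
tcp_pos: [0.5784, -0.2057, 0.0602]
eef_rot: [180.0, 0.0, -17.8]
force: [0.1, -0.2, -1.7]
finger_gap: 0.679
grasp_force: 64.8
```

Call:
send_rows(steps=[{"jaw":0.3,"linear":[0,0,-0.1],"delta_rot":[0,0,0]},{"jaw":0.3,"linear":[0,0,0],"delta_rot":[0,0,0]}])

```text
clock: 10.45
tcp_pos: [0.5787, -0.2058, 0.0586]
eef_rot: [-180.0, -0.0, -17.8]
force: [-0.7, 0.9, 1.8]
finger_gap: 0.682
grasp_force: 65.2
```

Call:
send_rows(steps=[{"jaw":0.3,"linear":[0,0,-0.06],"delta_rot":[0,0,0]},{"jaw":0.3,"linear":[0,0,0],"delta_rot":[0,0,0]}])

```text
clock: 10.65
tcp_pos: [0.5787, -0.2058, 0.0585]
eef_rot: [-180.0, -0.0, -17.8]
force: [-6.9, 3.7, 15.0]
finger_gap: 0.68
grasp_force: 66.6
```

Call:
send_rows(steps=[{"jaw":-0.4,"linear":[0,0,0],"delta_rot":[0,0,0]},{"jaw":-1,"linear":[0,0,0],"delta_rot":[0,0,0]},{"jaw":-1,"linear":[0,0,0],"delta_rot":[0,0,0]},{"jaw":-1,"linear":[0,0,0.2],"delta_rot":[0,0,0]},{"jaw":-1,"linear":[0,0,1],"delta_rot":[0,0,0]},{"jaw":-1,"linear":[0,0,1],"delta_rot":[0,0,0]},{"jaw":-1,"linear":[-0.5,0.16,1],"delta_rot":[0,0,0]},{"jaw":-1,"linear":[-0.5,0.16,1],"delta_rot":[0,0,0]},{"jaw":-1,"linear":[0,0,0],"delta_rot":[0,0,0]}])

```text
clock: 11.55
tcp_pos: [0.5589, -0.1999, 0.1438]
eef_rot: [-179.9, -0.2, -17.8]
force: [1.3, -0.2, 0.3]
finger_gap: 0.999
grasp_force: 0.0
```

Run:
```python
from plant import readout,cams,r
from h import *
m=cams.camera_model("wrist"); s=readout.observe()
im,d=cams.get_image("wrist"); p=s["tcp_pos"]; yaw=s["eef_rot"][2]
print(s["clock"],p,s["eef_rot"])
np.savez("w4.npz",im=im,d=d,K=m["intrinsics"],V=m["view"],p=p,e=s["eef_rot"])
cv2.imwrite("pics/w4.png",cv2.convertScaleAbs(im[:,:,::-1],alpha=1.6))
```

```text
11.55 [ 0.55889434 -0.19989813  0.14376062] [-179.94955337   -0.19706009  -17.82253786]
```

View pics/w4.png

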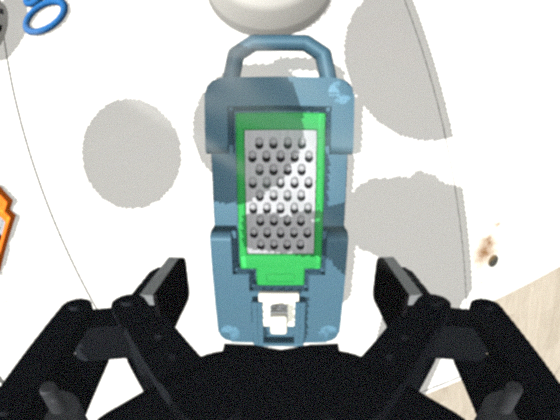

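The insert appears square in the pocket (235–325, 112–285), with its tongue in the slot by the white lock. The knob is at (279,322). I'll check the insert's height and tilt from depth and locate the knob.

Run:
```python
from h import *
f=np.load("w4.npz"); p=f["p"];yaw=f["e"][2];V=f["V"];K=f["K"];d=f["d"]
hsv=cv2.cvtColor(f["im"],cv2.COLOR_RGB2HSV)
def pts(m):
    ys,xs=np.nonzero(m); k=d[ys,xs]>0; ys,xs=ys[k],xs[k]
    u=cv2.fisheye.undistortPoints(np.c_[xs,ys].astype(float).reshape(-1,1,2),K,np.zeros(4)).reshape(-1,2)
    c=np.c_[u,np.ones(len(u))]*d[ys,xs][:,None]; return (c-V[:3,3])@V[:3,:3]
g=cv2.erode(cv2.inRange(hsv,(45,90,25),(85,255,255)),np.ones((5,5)))
b=np.zeros_like(g); b[70:350,200:360]=cv2.erode(cv2.inRange(hsv,(92,50,10),(120,255,255)),np.ones((3,3)))[70:350,200:360]
w=np.zeros_like(g); w[285:345,255:305]=cv2.inRange(hsv,(0,0,95),(180,40,255))[285:345,255:305]
for n,m in (("green",g),("blue",b),("white",w)):
    P=pts(m); q=np.c_[inframe(P,p,yaw),P[:,2]*1000]
    print(n,len(q),np.percentile(q,[5,50,95],axis=0).round(1).tolist())
    if n!="white":
        if n=="blue": q=q[(q[:,2]>66)&(q[:,2]<75)]
        for lo,hi in ((-60,-30),(-30,0),(0,30),(30,60),(60,80),(80,100)):
            for s in (-1,1):
                k=(q[:,0]>=lo)&(q[:,0]<hi)&(q[:,1]*s>0)
                if k.sum()>15: print("  ",lo,s,np.median(q[k,2]).round(2),end="")
        print()
    else:
        k=q[:,2]>92; print(" top",k.sum(),np.percentile(q[k],[2,50,98],axis=0).round(1).tolist())
q=inframe(fplane(big(g),K,V,.07),p,yaw); print("green ext",q.min(0),q.max(0))
```

```text
green 3728 [[-48.3, -27.4, 69.9], [-8.4, -0.3, 71.0], [69.2, 28.0, 72.0]]
   -60 -1 71.02   -60 1 71.0   -30 -1 71.0   -30 1 70.95   0 -1 71.0   0 1 70.93   30 -1 70.85   30 1 70.82   60 -1 70.87   60 1 70.9
blue 15993 [[-98.9, -44.6, 52.6], [-11.7, -8.8, 70.7], [89.9, 46.9, 79.1]]
   -60 -1 70.86   -60 1 70.81   -30 -1 70.51   -30 1 70.62   30 -1 70.64   30 1 70.72   60 -1 70.62   60 1 70.84   80 -1 70.82   80 1 70.82
white 1299 [[-84.2, -10.3, 75.0], [-65.9, 1.8, 78.3], [-57.2, 13.8, 97.3]]
 top 322 [[-79.5, -3.8, 92.5], [-70.3, 1.2, 96.7], [-64.5, 6.8, 98.1]]
green ext [-52.19175596 -28.61425713] [70.87537464 29.49153365]
```

The insert is flush with the rim all round (71.0 against 70.8 mm), so it is seated. Next I'll shut the fingers, drop behind the knob and push it.

Call:
send_rows(steps=[{"jaw":1,"linear":[-0.79,0.265,0],"delta_rot":[0,0,0]},{"jaw":1,"linear":[-0.79,0.265,0],"delta_rot":[0,0,0]},{"jaw":1,"linear":[-0.79,0.265,0],"delta_rot":[0,0,0]},{"jaw":1,"linear":[-0.79,0.265,0],"delta_rot":[0,0,0]},{"jaw":1,"linear":[-0.79,0.265,0],"delta_rot":[0,0,0]},{"jaw":1,"linear":[-0.79,0.265,0],"delta_rot":[0,0,0]},{"jaw":1,"linear":[0,0,-0.5],"delta_rot":[0,0,0]},{"jaw":1,"linear":[0,0,-0.8],"delta_rot":[0,0,0]},{"jaw":1,"linear":[0,0,-0.8],"delta_rot":[0,0,0]},{"jaw":1,"linear":[0,0,-0.5],"delta_rot":[0,0,0]}])

```text
clock: 12.6
tcp_pos: [0.4635, -0.1674, 0.0872]
eef_rot: [179.9, 0.1, -17.8]
force: [-0.3, -0.4, -0.6]
finger_gap: -0.001
grasp_force: 0.0
```

Call:
send_rows(steps=[{"jaw":1,"linear":[0,0,-0.2],"delta_rot":[0,0,0]},{"jaw":1,"linear":[0,0,-0.15],"delta_rot":[0,0,0]},{"jaw":1,"linear":[0,0,0],"delta_rot":[0,0,0]}])

```text
clock: 12.9
tcp_pos: [0.4638, -0.1677, 0.0821]
eef_rot: [180.0, 0.0, -17.8]
force: [-0.8, 0.3, 0.2]
finger_gap: 0.0
grasp_force: 0.0
```

Call:
send_rows(steps=[{"jaw":1,"linear":[0.19,-0.061,0.03],"delta_rot":[0,0,0]},{"jaw":1,"linear":[0.19,-0.061,0],"delta_rot":[0,0,0]},{"jaw":1,"linear":[0.14,-0.045,0],"delta_rot":[0,0,0]},{"jaw":1,"linear":[0.14,-0.045,0],"delta_rot":[0,0,0]}])

```text
clock: 13.3
tcp_pos: [0.4772, -0.1717, 0.0829]
eef_rot: [-180.0, 0.0, -17.8]
force: [-1.2, 0.4, 1.8]
finger_gap: -0.001
grasp_force: 0.8
```

Call:
send_rows(steps=[{"jaw":1,"linear":[0.095,-0.0305,0],"delta_rot":[0,0,0]},{"jaw":1,"linear":[0.095,-0.0305,0],"delta_rot":[0,0,0]},{"jaw":1,"linear":[0.095,-0.0305,0],"delta_rot":[0,0,0]}])

```text
clock: 13.6
tcp_pos: [0.4826, -0.1736, 0.0827]
eef_rot: [180.0, 0.0, -17.8]
force: [-2.1, 0.4, 0.7]
finger_gap: -0.001
grasp_force: 0.8
```

Call:
send_rows(steps=[{"jaw":1,"linear":[0.07,-0.022,0],"delta_rot":[0,0,0]},{"jaw":1,"linear":[0.07,-0.022,0],"delta_rot":[0,0,0]}])

```text
clock: 13.8
tcp_pos: [0.4854, -0.1745, 0.0827]
eef_rot: [180.0, 0.0, -17.8]
force: [-2.3, 0.1, 0.9]
finger_gap: -0.001
grasp_force: 0.8
```

Call:
send_rows(steps=[{"jaw":1,"linear":[0.07,-0.022,0],"delta_rot":[0,0,0]},{"jaw":1,"linear":[0.07,-0.022,0],"delta_rot":[0,0,0]},{"jaw":1,"linear":[0.07,-0.022,0],"delta_rot":[0,0,0]}])

```text
clock: 14.1
tcp_pos: [0.4883, -0.1754, 0.0825]
eef_rot: [-180.0, 0.2, -17.8]
force: [-12.8, 5.0, 10.6]
finger_gap: -0.001
grasp_force: 6.9
```

Call:
send_rows(steps=[{"jaw":1,"linear":[0.07,-0.022,0],"delta_rot":[0,0,0]},{"jaw":1,"linear":[0.07,-0.022,0],"delta_rot":[0,0,0]}])

```text
clock: 14.3
tcp_pos: [0.4884, -0.1755, 0.0819]
eef_rot: [-179.9, 0.6, -17.8]
force: [-23.2, 8.2, 17.6]
finger_gap: 0.002
grasp_force: 13.1
```

The force rose at a hard stop after about 16 mm of travel. I'll back off, rise and look.

Call:
send_rows(steps=[{"jaw":1,"linear":[-0.35,0.115,0],"delta_rot":[0,0,0]},{"jaw":1,"linear":[-0.5,0.16,0.1],"delta_rot":[0,0,0]},{"jaw":1,"linear":[0,0,1],"delta_rot":[0,0,0]},{"jaw":1,"linear":[0,0,1],"delta_rot":[0,0,0]},{"jaw":1,"linear":[0,0,1],"delta_rot":[0,0,0]},{"jaw":0,"linear":[0.9,-0.29,0.3],"delta_rot":[0,0,0]},{"jaw":-1,"linear":[0.95,-0.305,0],"delta_rot":[0,0,0]},{"jaw":-1,"linear":[0.95,-0.305,0],"delta_rot":[0,0,0]},{"jaw":-1,"linear":[0.95,-0.305,0],"delta_rot":[0,0,0]},{"jaw":-1,"linear":[0.4,-0.13,0],"delta_rot":[0,0,0]}])

```text
clock: 15.3
tcp_pos: [0.5599, -0.1981, 0.1506]
eef_rot: [179.9, -0.1, -17.8]
force: [-0.6, 0.0, 0.1]
finger_gap: 0.848
grasp_force: 0.0
```

Call:
send_rows(steps=[{"jaw":-1,"linear":[0,0,0],"delta_rot":[0,0,0]},{"jaw":-1,"linear":[0,0,0],"delta_rot":[0,0,0]}])

```text
clock: 15.5
tcp_pos: [0.5577, -0.198, 0.1507]
eef_rot: [180.0, 0.0, -17.8]
force: [-0.3, -0.7, -0.8]
finger_gap: 0.998
grasp_force: 0.0
```

Run:
```python
from plant import readout,cams,r
from h import *
m=cams.camera_model("wrist"); s=readout.observe()
im,d=cams.get_image("wrist"); p=s["tcp_pos"]; yaw=s["eef_rot"][2]; K,V=m["intrinsics"],m["view"]
print(s["clock"],p,s["eef_rot"])
cv2.imwrite("pics/w5.png",cv2.convertScaleAbs(cv2.resize(im[60:360,190:380],None,fx=2,fy=2,interpolation=cv2.INTER_CUBIC)[:,:,::-1],alpha=1.5))
hsv=cv2.cvtColor(im,cv2.COLOR_RGB2HSV)
w=cv2.inRange(hsv,(0,0,95),(180,40,255)); ys,xs=np.nonzero((w>0)&(d>0))
u=cv2.fisheye.undistortPoints(np.c_[xs,ys].astype(float).reshape(-1,1,2),K,np.zeros(4)).reshape(-1,2)
P=(np.c_[u,np.ones(len(u))]*d[ys,xs][:,None]-V[:3,3])@V[:3,:3]
q=np.c_[inframe(P,[.55889,-.19990],-17.82),P[:,2]*1000]; k=(q[:,2]>92)&(q[:,2]<101)&(abs(q[:,1])<20)&(q[:,0]<-30)
print("knob top, w4 frame",k.sum(),np.percentile(q[k],[2,50,98],axis=0).round(1).tolist())
```

```text
15.5 [ 0.55774363 -0.19801631  0.15065831] [ 1.79980738e+02  1.72680294e-02 -1.78200159e+01]
knob top, w4 frame 362 [[-64.9, -3.8, 92.4], [-55.8, 1.8, 96.6], [-49.6, 7.5, 98.2]]
```

View pics/w5.png

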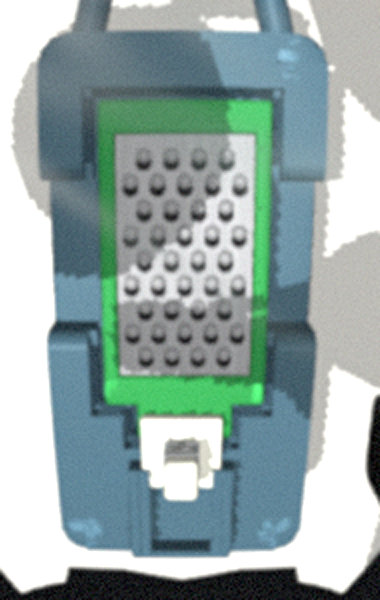

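The knob moved about 14.6 mm to a firm stop, and the lock plate at (180,440) covers the tongue. The insert is still square in the pocket, and the gripper is clear.

```bash
python3 -c "
from plant import r
print(r.job_done())"
```

```text
the job is handed in; nothing more can be done
None
```

The grating insert is seated flush and square in the pocket, and the lock is pushed over its tongue to a firm stop; I handed the job in after about 15.5 s and left the slicer, bowl and tumbler alone.

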